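# Hot garlic bulb lifted with tongs over the cup

## Task

The garlic bulb on the chopping board is hot from the oven: pick up the kitchen tongs, close them on the bulb, lift it off the board and hold it centred over the flowered cup, clear above the rim, so that its oil can drip in. Touch the bulb only with the tongs, and leave the lemon, the cup and the other things where they are. Finish while still holding: do not put the bulb or the tongs down or let go.

Things in the scene. Friction and masses are not known exactly. Their poses are not given: they have to be found in the camera images.
- tongs: Spring kitchen tongs, 270 mm long, 30 mm high, 0.14 kg, lying on edge so that the two arms open and shut sideways (horizontally). Origin: on the centre line at the underside, midway between the black grip pads, 9 mm behind the centre of mass; x points along the centre line to the red jaws, y to the left arm, z up. Pivot at x = -105 mm, with a loop 30 mm behind it. A spring holds them fully open.
- tongs_left: Left (+y) arm; origin on the pivot at the underside, axes as the tongs when open. Its black grip pad is 52 mm long, 30 mm high: take hold from above, a finger outside each pad. Pads' outer faces are 62 mm apart when open; about 44 mm when shut on the bulb (parallel at 50 mm); 20 mm when quite shut. The spring pushes each finger with 7 N when open, 11 N on the bulb.
- tongs_right: Right (-y) arm, mirror image of the left. Half squeezed, with the grip pads about 54 mm apart, the spring's push is enough to hold the tongs for carrying. The jaws pinch with a little under half of what the fingers press beyond the spring; 30 N at the fingers is ample.
- tongs_bite (a point): Point midway between the two red jaws, 117 mm ahead of the tongs' origin and 15 mm above their underside; it should be at the bulb's middle when the jaws close. Axes as the tongs. The jaws are shallow scallops in plan, 45 mm long, 30 mm high; clear gap about 90 mm when open, 75 mm with the pads 54 mm apart.
- garlic: White garlic bulb, 60x57x58 mm with its short stem, 0.04 kg, standing upright on the board; origin at the centre of its underside, z up. It is nearly round seen from above, widest (about 57 mm) some 20 to 30 mm above its underside.
- garlic_mid (a point): Middle of the garlic bulb's thick part, 24 mm above its underside.
- board: Wooden chopping board, 230x330x22 mm, fixed; origin at the centre of its underside, so its top is 22 mm above the worktop.
- lemon: Yellow lemon, 78x55x56 mm, lying on the other half of the board, at least 150 mm from the bulb centre to centre; origin at the centre of its underside. Leave alone.
- cup: White cup with blue flowers, 90 mm wide at the mouth, 119 mm with its handle, 64 mm high, standing on the worktop; origin at the underside, in the middle of its length with the handle, which points along -y. Leave where it is.
- cup_mouth (a point): Centre of the cup's round mouth, level with the rim, 64 mm above the worktop: hold the bulb centred over this.
- fork: Fork with a red handle, 195 mm long, lying on the worktop; leave alone.
- dessert_spoon: Steel spoon, 191 mm long, lying on the worktop; leave alone.
- oil_bottle: Oil bottle with a red cap, 67 mm wide, 239 mm high, standing behind the tongs; leave alone.
- tin_cumin: Grey spice tin with a blue lid, 50 mm wide, 68 mm high, standing behind the cup; leave alone.
Not all that is in view belongs to the job. Leave any orange look-alike of the cup alone.

How it is judged:
On the way, in this order (a step that is already met when the one before it is completed fails the run):
1. the tongs are held in the gripper, off the worktop (contact force between the fingers and tongs above 0.5 N and height (world z) of tongs above 0.02 m), for 0.2 s.
2. the bulb is between both jaws and lifted clear of the board (contact force between garlic and tongs_left above 0.3 N and contact force between garlic and tongs_right above 0.3 N and contact force between garlic and board below 0.02 N and height (world z) of garlic_mid above 0.06 m), for 0.2 s.
At the end, for the whole second after the job is handed in: Bulb gripped by both jaws (over 0.3 N each), fingers pressing both tong arms (over 1 N each); bulb middle over 105 mm above the worktop and within 35 mm of the centre of the cup mouth from above, at rest (under 0.03 m/s); cup untouched, upright, within 20 mm of its start (contact force between garlic and tongs_left above 0.3 N and contact force between garlic and tongs_right above 0.3 N and contact force between the fingers and tongs_left above 1 N and contact force between the fingers and tongs_right above 1 N and contact force between each of garlic, tongs and cup below 0.02 N and height (world z) of garlic_mid above 0.105 m and horizontal distance between garlic_mid and cup_mouth below 0.035 m and linear speed of garlic below 0.03 m/s and distance of cup from where it was at the start of the episode below 0.02 m and angle between cup's own z axis and vertical below 0.1 rad); the arm keeps its last pose, push and grip.
It fails at once if the fingers or arm touch the garlic bulb (contact force between any of the fingers, the arm and garlic above 0.3 N).
It fails at once if the lemon is pushed more than 30 mm (distance of lemon from where it was at the start of the episode above 0.03 m).
It fails at once if the cup is pushed more than 20 mm or tipped (distance of cup from where it was at the start of the episode above 0.02 m or angle between cup's own z axis and vertical above 0.3 rad).
It fails at once if a bystander is pushed more than 30 mm (distance of any of fork, dessert_spoon, oil_bottle, tin_cumin from where it was at the start of the episode above 0.03 m).
It also fails if it takes over 48 s, if anything falls off the work surface, if the arm or the gripper's body presses on something with over 40 N, if the wrist force passes 120 N, or if a joint passes its speed limit or range.

## Robot

A 6-joint arm with a two-finger parallel gripper is mounted at the origin on a cart in front of the work surface, level with it; the furniture and walls round the work are solid. World frame = base frame: x ahead of the robot, y to its left, z up, the work surface at z = 0. Lengths are in m, angles in rad, forces in N, time in s.
With the tool pointing down it reaches from about 0.325 to 0.925 m from the base axis. Payload 3.1 kg.
Tool frame: the origin (TCP) lies at the very end of the fingers, on their centre line; the grasp point (between the pads) lies 19 mm behind it (manip.grip_point_offset is the distance from the TCP to the grasp point, in m); z points along the fingers, y is the line along which they close (so a half turn about z gives the same grasp; the last joint's range is limited). The gripper opens to 85 mm and grips with 20 to 120 N. Pads are 22 mm wide; open, the fingers measure 114 mm over their backs; the gripper's body (76 mm by 85 mm) begins 54 mm behind the grasp point. The pads swing forward as they close: fully open they stand 13 mm farther back than shut.
Start: joints at [1.087, 0.217, 1.613, -0, 1.311, -0.112], TCP at [0.227, 0.582, 0.231] pointing down, gripper open.
Joint ranges: [-2.75, 2.75], [-0.78, 2.1], [0.31, 2.55], [-1.13, 4.27], [0.13, 2.63], [-2.58, 2.58]. Speed limits (rad/s): [2.79, 2.79, 3.14, 3.14, 3.14, 3.14].

## Interface

Orientations are given as a unit quaternion [x, y, z, w].
In Python, from plant import telemetry, optics, manip, models gives the robot as it stands. The module is installed in compiled form; this text tells all that it offers.
- The arm moves only by the tool move_arm, never from a script. Its argument "increments" is text: rows parted by semicolons, each of 7 numbers parted by spaces: the turn, a rotation vector about the tool's x, y, z in degrees, then the shift along the tool's x, y, z in mm, then the opening, from -1 (shut) to 1 (fully open). A call has 1 to 10 rows; each row shifts and turns the commanded pose from where the row before left it, along the tool's axes as they then stand; what a row does not reach is not made up. A row lasts 1/8 s, in which the tool goes at most 62.5 mm and 10.7 degrees, less where a joint would pass 70% of its speed; a pose out of reach is approached as far as the arm can. A call is refused whole if a number of a shift passes 62.5 or a number of a turn 10.7, either way. A call with a gripper value outside its range is refused whole. The fingers move at their own pace and stop on an object; "grip_force" is the grip in N (left out, the last holds). Time passes only in rows, so rows that do not move let the fingers close. It gives the time, the measured TCP pose, the force, the opening and the grip force at its end, in the units of the state.
- telemetry.observe(): the state, without advancing time (a new reading comes with each control period).
- optics.capture(name): name is "scene" or "top" or "wrist"; returns the picture (384x512x3 uint8, red, green, blue); there is no depth.
- optics.calibration(name): a dict with "fx", "fy", "cx", "cy" (pixels), "eye" and "rotation" of the camera in the world. Camera axes: x right, y up, looking along -z (the intrinsics and any distortion apply to the point x, -y, -z); pixel columns grow to the right and rows downward; lengths in m; the calibration is good to about 2 mm. A picture is of the moment at which its call begins: read the wrist's pose just before it. calibration takes no time and is no camera call; for the wrist camera it gives the pose at the moment of the call.
- manip.finish_job(): hands the job in; it is judged then, once.
Trained networks look in the newest picture that a camera, given by its name, has taken for a name from the list of things; names that differ only in an ending like _2 or _b are one class to them, and where a whole thing is asked for, a point or a joint stands for the part that bears it (a point fixed in the world has none). Each returns a list of dicts, best first, with "p" (0 to 1); they miss things now and then, are a little off and sometimes report something else, mostly with a low value. They report only what shows in the picture. A call takes as long as a camera call. They do not tell look-alikes from the thing itself.
- models.find_in(thing, camera): "extent" ([left, top, width, height] in pixels, round what is visible of it).
- models.silhouettes(thing, camera): "mask" (384x512 bool, what is visible of it) and "extent" ([left, top, width, height] in pixels, round what is visible of it).
- models.tip_of(thing, camera): "xy" ([column, row] in pixels: a listed point, or the origin of a listed thing).
The state is a dict: "time": time; "joint_pos": joint angles; "joint_velocities": joint speeds; "effort": joint torques, N m; "eef_pos": TCP position; "tool_rot": TCP orientation; "ft_force": force on the tool from outside, world axes, zero at the start; "moment": the same for the moment, N m; "width": finger opening in m; "grip_force": force on a finger pad.
Only numpy, scipy, OpenCV 4.12 (cv2) and the standard library are available. Lean on these libraries where they do the work, as an engineer would, in place of code of your own. Each camera call takes 0.05 s, during which the arm holds its last target. There are 200 camera calls.

## Working session

There is one attempt and no reset: what is moved stays moved. The work goes in short steps, Python scripts to look and compute and a tool call to move; the robot and the scene stay as the last step left them, time stands still between calls to the robot, and variables do not carry over. Pictures are saved under pics/ and viewed, at most 10 in all, crops included, and the job is handed in when it is done.

Besides the shell and the picture viewer there is one more tool, called after ">>>" in YAML: its name, and indented under it one key for each argument. move_arm: Moves the arm, as the interface text tells. Its arguments: {"type":"object","properties":{"increments":{"type":"string"},"grip_force":{"type":"number"}},"required":["increments"]}

```bash
mkdir -p pics; cat > h.py <<'E'
import numpy as np, cv2
from plant import telemetry, optics, manip, models
def ray(cal,uv):
    d=np.array([(uv[0]-cal['cx'])/cal['fx'],-(uv[1]-cal['cy'])/cal['fy'],-1.0])
    d=np.array(cal['rotation']).reshape(3,3)@d
    return np.array(cal['eye']),d/np.linalg.norm(d)
def onz(cal,uv,z):
    e,d=ray(cal,uv); return e+d*(z-e[2])/d[2]
def tri(rs):
    A=sum(np.eye(3)-np.outer(d,d) for e,d in rs); b=sum((np.eye(3)-np.outer(d,d))@e for e,d in rs)
    p=np.linalg.solve(A,b); return p,max(np.linalg.norm(np.cross(p-e,d)) for e,d in rs)
def save(im,n): cv2.imwrite('pics/'+n,cv2.cvtColor(im,cv2.COLOR_RGB2BGR))
E
python3 - <<'E'
from h import *
s=telemetry.observe(); print({k:np.round(s[k],3) for k in('time','eef_pos','tool_rot','width','ft_force')})
for c in('scene','top'):
    save(optics.capture(c),c+'0.png'); k=optics.calibration(c); print(c,{a:np.round(k[a],3).tolist() for a in k})
R={}
for t in('tongs','tongs_left','tongs_right','tongs_bite','garlic','garlic_mid','lemon','cup','cup_mouth','board'):
    rr={}
    for c in('scene','top'):
        r=models.tip_of(t,c); rr[c]=r
        print(t,c,[(np.round(q['xy'],1).tolist(),round(q['p'],2)) for q in r[:3]])
    if rr['scene'] and rr['top']:
        p,e=tri([ray(optics.calibration(c),rr[c][0]['xy']) for c in rr]); print('   tri',p.round(4),round(e,4))
print(telemetry.observe()['time'])
E
```

```text
{'time': np.float64(0.0), 'eef_pos': array([0.227, 0.582, 0.23 ]), 'tool_rot': array([ 0.185,  0.983, -0.001, -0.   ]), 'width': np.float64(0.086), 'ft_force': array([0.107, 0.138, 0.693])}
scene {'fx': 440.214, 'fy': 440.214, 'cx': 251.176, 'cy': 193.692, 'eye': [-0.592, 0.962, 0.842], 'rotation': [-0.222, 0.462, 0.782, -0.354]}
top {'fx': 408.83, 'fy': 408.83, 'cx': 255.398, 'cy': 182.683, 'eye': [-0.207, -0.338, 1.101], 'rotation': [0.275, -0.175, -0.489, 0.809]}
tongs scene [([311.4, 179.8], 0.69)]
tongs top [([351.0, 238.4], 0.82), ([284.1, 176.5], 0.74)]Traceback (most recent call last):
  File "<stdin>", line 12, in <module>
  File "h.py", line 5, in ray
    d=np.array(cal['rotation']).reshape(3,3)@d
      ~~~~~~~~~~~~~~~~~~~~~~~~~~~~~~~~~^^^^^
ValueError: cannot reshape array of size 4 into shape (3,3)
```

```bash
sed -i "s/d=np.array(cal\['rotation'\]).reshape(3,3)@d/d=Rotation.from_quat(cal['rotation']).apply(d)/; 1a from scipy.spatial.transform import Rotation" h.py
python3 - <<'E'
from h import *
print({k:v for k,v in optics.calibration('top').items() if k not in('fx','fy','cx','cy','eye','rotation')})
for t in('tongs','tongs_left','tongs_right','tongs_bite','garlic','garlic_mid','lemon','cup','cup_mouth'):
    rr={}
    for c in('scene','top'):
        r=models.tip_of(t,c); rr[c]=r
        print(t,c,[(np.round(q['xy'],1).tolist(),round(q['p'],2)) for q in r[:3]])
    for a in rr['scene'][:2]:
      for b in rr['top'][:2]:
        p,e=tri([ray(optics.calibration('scene'),a['xy']),ray(optics.calibration('top'),b['xy'])]); print('   tri',p.round(4),round(e,4))
print(telemetry.observe()['time'])
E
```

```text
{}
tongs scene [([311.4, 179.8], 0.69)]
tongs top [([351.0, 238.4], 0.82), ([284.1, 176.5], 0.74)]
   tri [ 0.5182 -0.3141 -0.0024] 0.0066
   tri [ 0.4138 -0.1072  0.1715] 0.0739
tongs_left scene [([204.8, 205.0], 0.22)]
tongs_left top []
tongs_right scene [([327.6, 189.1], 0.5)]
tongs_right top [([330.4, 264.4], 0.79)]
   tri [ 0.4037 -0.2885  0.0046] 0.0095
tongs_bite scene [([303.8, 167.0], 0.87), ([258.7, 226.1], 0.2)]
tongs_bite top [([373.8, 212.8], 0.63)]
   tri [ 0.612  -0.3519  0.0221] 0.0054
   tri [ 0.9466 -0.3611 -0.4369] 0.0192
garlic scene [([242.8, 188.8], 0.53), ([175.0, 239.9], 0.45)]
garlic top [([283.7, 174.5], 0.58)]
   tri [ 0.6339 -0.0269  0.0153] 0.0023
   tri [ 0.9686  0.1012 -0.3691] 0.0348
garlic_mid scene [([243.7, 180.3], 0.72)]
garlic_mid top [([282.8, 168.9], 0.55)]
   tri [ 0.6233 -0.0254  0.0571] 0.0034
lemon scene [([203.9, 202.3], 0.62)]
lemon top [([372.0, 213.1], 0.24)]
   tri [ 1.1028 -0.275  -0.4196] 0.1415
cup scene [([219.3, 248.1], 0.89), ([175.5, 238.8], 0.83)]
cup top [([165.1, 160.3], 0.91), ([164.3, 198.3], 0.69), ([222.5, 226.4], 0.16)]
   tri [0.4084 0.3071 0.0517] 0.0539
   tri [0.3704 0.2848 0.0059] 0.0087
   tri [0.4992 0.3707 0.0178] 0.007
   tri [ 0.4442  0.3466 -0.0139] 0.0736
cup_mouth scene [([218.9, 233.7], 0.79), ([174.4, 227.6], 0.75)]
cup_mouth top [([169.6, 179.2], 0.69), ([167.5, 148.7], 0.68), ([364.5, 187.0], 0.3)]
   tri [0.3993 0.2756 0.0558] 0.0068
   tri [0.4207 0.2967 0.0987] 0.0555
   tri [0.4825 0.3425 0.0218] 0.0541
   tri [0.5158 0.3649 0.0563] 0.0012
1.1
```

View pics/scene0.png

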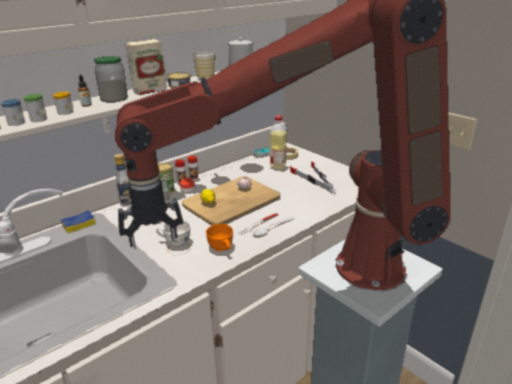

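View pics/top0.png

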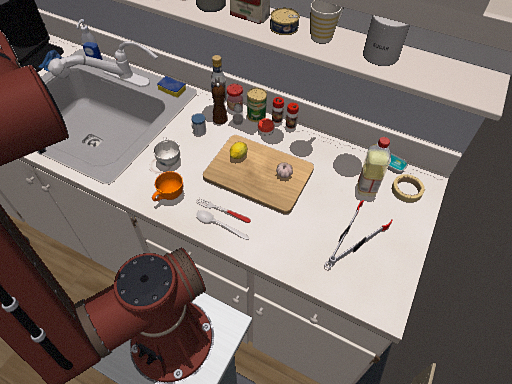

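The white cup is at top (167,152) and scene (178,235). The orange look-alike is at top (168,187) and scene (219,238). The white one matches the description. The tongs are at top (351,238) with their jaws at (373,213), and the garlic is at top (284,171). Next I'll move over the cup and confirm it there.

>>> move_arm:
  increments: "0 0 0 -45 -27 -12 1; 0 0 0 -45 -27 -12 1; 0 0 0 -45 -27 -12 1; 0 0 0 -45 -27 -12 1; 0 0 0 -45 -27 -12 1; 0 0 0 -45 -27 -12 1; 0 0 0 0 0 0 1"

```text
time: 1.98
eef_pos: [0.4224, 0.3311, 0.3049]
tool_rot: [0.187, 0.982, 0.001, 0.001]
ft_force: [-0.2, 0.3, -0.2]
width: 0.0855
grip_force: 0.0
```

```bash
cat > look.py <<'E'
from h import *
import sys
# usage: look.py tag things...
cal=optics.calibration('wrist'); im=optics.capture('wrist'); save(im,sys.argv[1]+'.png')
s=telemetry.observe(); print({k:np.round(s[k],3).tolist() for k in('time','eef_pos','tool_rot','width','joint_pos')}); print({a:np.round(cal[a],3).tolist() for a in cal})
for t in sys.argv[2:]:
    print(t,[(np.round(q['xy'],1).tolist(),round(q['p'],2),[onz(cal,q['xy'],z).round(4)[:2].tolist() for z in(0,.064)]) for q in models.tip_of(t,'wrist')[:3]])
E
python3 look.py w1 cup cup_mouth tin_cumin lemon
```

```text
{'time': 2.025, 'eef_pos': [0.421, 0.332, 0.304], 'tool_rot': [0.187, 0.982, 0.001, 0.0], 'width': 0.085, 'joint_pos': [0.537, -0.026, 1.74, 0.0, 1.427, -0.658]}
{'fx': 294.293, 'fy': 294.293, 'cx': 255.843, 'cy': 193.385, 'eye': [0.357, 0.357, 0.447], 'rotation': [-0.114, -0.078, 0.557, 0.819]}
cup [([302.5, 201.8], 0.94, [[0.5165, 0.3744], [0.4937, 0.3719]]), ([212.1, 144.2], 0.66, [[0.3801, 0.2774], [0.3768, 0.2888]])]
cup_mouth [([208.7, 158.7], 0.59, [[0.3983, 0.2637], [0.3924, 0.277]])]
tin_cumin [([324.2, 293.0], 0.67, [[0.6887, 0.3548], [0.6413, 0.3551]])]
lemon [([200.6, 309.0], 0.85, [[0.6389, 0.1402], [0.5985, 0.1712]])]
```

View pics/w1.png

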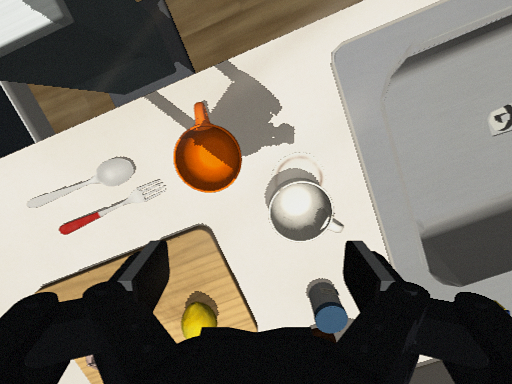

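The white cup's mouth is at wrist pixel ~(301,211) and the orange look-alike's at (208,157). The tin is at (328,310) and the lemon at (200,320). I'll confirm the cup in one enlarged crop.

```bash
python3 - <<'E'
from h import *
im=cv2.imread('pics/w1.png'); cv2.imwrite('pics/c1.png',cv2.resize(im[135:260,230:370],None,fx=4,fy=4,interpolation=cv2.INTER_CUBIC))
cal=optics.calibration('wrist')
for uv in((301,211),(300,210)): print(onz(cal,uv,.064).round(4))
for q in models.silhouettes('cup','wrist')[:3]: print(q['extent'],q['p'])
s=telemetry.observe(); print(s['time'])
E
```

```text
[0.4994 0.3688 0.064 ]
[0.4976 0.368  0.064 ]
[268.0, 178.6, 78.4, 65.1] 0.61
[175.0, 103.4, 66.3, 86.4] 0.56
2.275
```

View pics/c1.png

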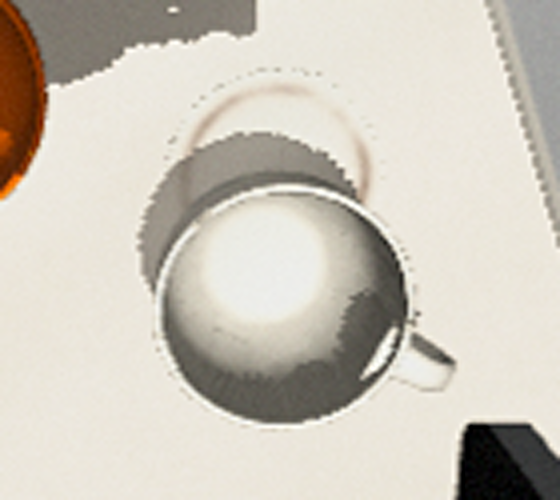

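>>> move_arm:
  increments: "0 0 0 -20 -50 0 1; 0 0 0 -20 -50 0 1; 0 0 0 -20 -50 0 1; 0 0 0 0 0 0 1; 0 0 0 0 0 0 1"

```text
time: 2.9
eef_pos: [0.4209, 0.1727, 0.3032]
tool_rot: [0.184, 0.983, 0.0, -0.0]
ft_force: [-1.1, 0.5, -0.4]
width: 0.0852
grip_force: 0.0
```

```bash
python3 look.py w2 cup cup_mouth garlic garlic_mid lemon; python3 -c "
from h import *
for q in models.silhouettes('cup','wrist')[:3]: print(q['extent'],q['p'])"
```

```text
{'time': 2.95, 'eef_pos': [0.421, 0.173, 0.303], 'tool_rot': [0.184, 0.983, 0.0, -0.0], 'width': 0.086, 'joint_pos': [0.235, -0.213, 1.909, 0.001, 1.445, -0.966]}
{'fx': 294.293, 'fy': 294.293, 'cx': 255.843, 'cy': 193.385, 'eye': [0.356, 0.198, 0.446], 'rotation': [-0.113, -0.077, 0.559, 0.818]}
cup [([401.7, 166.2], 0.81, [[0.514, 0.3766], [0.4913, 0.351]]), ([312.8, 105.5], 0.79, [[0.3797, 0.2775], [0.3763, 0.2661]]), ([416.4, 172.0], 0.32, [[0.5311, 0.3956], [0.5059, 0.3672]])]
cup_mouth [([418.7, 172.5], 0.97, [[0.5331, 0.3987], [0.5077, 0.3699]]), ([325.7, 116.4], 0.71, [[0.4011, 0.2903], [0.3946, 0.2771]]), ([231.5, 282.8], 0.34, [[0.6072, 0.0554], [0.5711, 0.0759]])]
garlic [([191.1, 313.4], 0.63, [[0.6383, -0.0353], [0.5978, -0.0018]])]
garlic_mid [([186.9, 323.0], 0.64, [[0.654, -0.0508], [0.6112, -0.0151]])]
lemon [([289.6, 282.3], 0.66, [[0.6425, 0.1489], [0.6014, 0.156]])]
[373.8, 137.3, 82.1, 71.1] 0.89
[286.6, 56.4, 72.0, 96.4] 0.74
```

>>> move_arm:
  increments: "0 0 0 -40 -57 5 1; 0 0 0 -40 -57 5 1; 0 0 0 -40 -57 5 1; 0 0 0 0 0 0 1; 0 0 0 0 0 0 1"

```text
time: 3.88
eef_pos: [0.4656, -0.0095, 0.2897]
tool_rot: [0.185, 0.983, 0.0, -0.0]
ft_force: [-0.1, 0.5, -0.5]
width: 0.0852
grip_force: 0.0
```

```bash
python3 look.py w3 garlic garlic_mid lemon tongs tongs_bite; python3 -c "
from h import *
for t in('garlic','lemon'):
  for q in models.silhouettes(t,'wrist')[:2]: print(t,q['extent'],q['p'])"
```

```text
{'time': 3.925, 'eef_pos': [0.466, -0.009, 0.29], 'tool_rot': [0.184, 0.983, 0.0, -0.0], 'width': 0.085, 'joint_pos': [-0.171, -0.179, 1.906, 0.001, 1.415, -1.371]}
{'fx': 294.293, 'fy': 294.293, 'cx': 255.843, 'cy': 193.385, 'eye': [0.401, 0.016, 0.432], 'rotation': [-0.113, -0.077, 0.559, 0.818]}
garlic [([284.6, 262.7], 0.69, [[0.6409, -0.0275], [0.6054, -0.0211]])]
garlic_mid [([284.9, 270.6], 0.93, [[0.6548, -0.0319], [0.6171, -0.0249]])]
lemon [([397.7, 223.7], 0.98, [[0.6413, 0.1612], [0.6057, 0.1397]]), ([67.0, 185.8], 0.28, [[0.399, -0.2907], [0.3993, -0.2453]])]
tongs [([82.9, 251.8], 0.6, [[0.5039, -0.3246], [0.4887, -0.2742]])]
tongs_bite []
garlic [266.8, 251.5, 34.9, 38.9] 0.65
garlic [204.9, 123.4, 244.1, 199.5] 0.46
lemon [383.4, 207.2, 43.5, 52.3] 0.76
```

>>> move_arm:
  increments: "0 0 0 -20 -55 5 1; 0 0 0 -20 -55 5 1; 0 0 0 -20 -55 5 1; 0 0 0 -20 -55 5 1; 0 0 0 0 0 0 1; 0 0 0 0 0 0 1"

```text
time: 5.03
eef_pos: [0.4602, -0.2434, 0.2697]
tool_rot: [0.185, 0.983, 0.001, -0.0]
ft_force: [0.7, -0.1, -0.2]
width: 0.0853
grip_force: 0.0
```

```bash
python3 look.py w4 tongs tongs_left tongs_right tongs_bite garlic garlic_mid oil_bottle
```

```text
{'time': 5.075, 'eef_pos': [0.46, -0.243, 0.27], 'tool_rot': [0.184, 0.983, 0.0, -0.0], 'width': 0.085, 'joint_pos': [-0.621, -0.038, 1.815, 0.001, 1.365, -1.821]}
{'fx': 294.293, 'fy': 294.293, 'cx': 255.843, 'cy': 193.385, 'eye': [0.395, -0.218, 0.412], 'rotation': [-0.113, -0.077, 0.559, 0.818]}
tongs [([216.3, 206.6], 0.71, [[0.5013, -0.3219], [0.4849, -0.3058]]), ([210.7, 135.7], 0.36, [[0.404, -0.2882], [0.4027, -0.2773]])]
tongs_left [([210.8, 134.6], 0.97, [[0.4027, -0.2875], [0.4015, -0.2767]])]
tongs_right [([207.4, 138.2], 0.8, [[0.4055, -0.2938], [0.4039, -0.2821]])]
tongs_bite []
garlic [([440.2, 219.2], 0.74, [[0.6409, -0.0185], [0.6028, -0.0495]])]
garlic_mid [([451.1, 226.7], 0.94, [[0.6588, -0.0057], [0.6179, -0.0387]])]
oil_bottle [([282.6, 316.5], 0.81, [[0.7163, -0.2958], [0.6665, -0.2837]])]
```

View pics/w4.png

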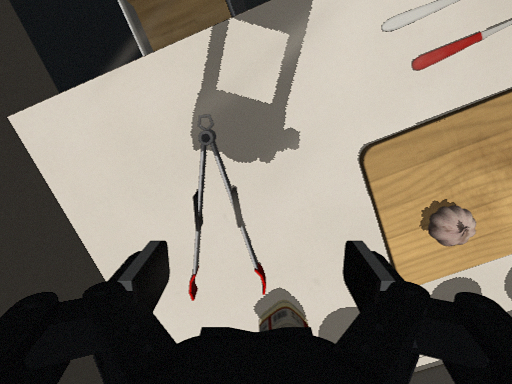

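The wrist view shows the tongs with their pivot at (206,137), pads at (198,207) and (236,205), and jaws at (193,285) and (263,278). The bottle is close behind the left jaw at (283,310), and the garlic is at (452,225).

```bash
python3 - <<'E'
from h import *
cal=optics.calibration('wrist')
P={'piv':(206,137),'padR':(198,208),'padL':(236,206),'jR':(193,284),'jL':(262,279)}
for z in(.015,.03):
    Q={k:onz(cal,v,z)[:2] for k,v in P.items()}
    m=(Q['jR']+Q['jL'])/2; d=m-Q['piv']; u=d/np.linalg.norm(d); pm=(Q['padR']+Q['padL'])/2
    print(z,{k:v.round(3).tolist() for k,v in Q.items()},'len',np.linalg.norm(d).round(3),'ang',np.degrees(np.arctan2(d[1],d[0])).round(1),'padmid',pm.round(4),'along',(pm-Q['piv'])@u,'org',(Q['piv']+.105*u).round(4), 'padgap',np.linalg.norm(Q['padR']-Q['padL']),'jaw',np.linalg.norm(Q['jR']-Q['jL']))
# multi-view tri of garlic & cup with wrist poses recorded
R=lambda e:Rotation.from_quat(e)
c=dict(cal); q=[-0.113,-0.077,0.559,0.818]
def C(eye,q): d=dict(cal); d['eye']=eye; d['rotation']=q; return d
c1=C([.357,.357,.447],[-.114,-.078,.557,.819]);c2=C([.356,.198,.446],q);c3=C([.401,.016,.432],q);c4=C([.395,-.218,.412],q)
t,s=optics.calibration('top'),optics.calibration('scene')
print('garlic_mid',tri([ray(c2,(186.9,323)),ray(c3,(284.9,270.6)),ray(c4,(451.1,226.7)),ray(t,(282.8,168.9)),ray(s,(243.7,180.3))]), tri([ray(c2,(186.9,323)),ray(c3,(284.9,270.6)),ray(c4,(451.1,226.7))]))
print('mouth',tri([ray(c1,(301,211)),ray(c2,(418.7,172.5))]),tri([ray(c1,(301,211)),ray(c2,(418.7,172.5)),ray(t,(167.5,148.7)),ray(s,(174.4,227.6))]),onz(t,(167.5,148.7),.064))
a=cv2.imread('pics/w2.png')[125:220,360:470]; b=cv2.imread('pics/w3.png')[235:310,250:330]
cv2.imwrite('pics/ab.png',np.hstack([cv2.resize(a,(440,380)),cv2.resize(b,(360,380))]))
E
```

```text
0.015 {'piv': [0.404, -0.292], 'padR': [0.491, -0.343], 'padL': [0.507, -0.292], 'jR': [0.6, -0.401], 'jL': [0.631, -0.299]} len 0.22 ang -15.3 padmid [ 0.4991 -0.3176] along 0.09881209281451221 org [ 0.5048 -0.3201] padgap 0.054268424124655074 jaw 0.10646945396497286
0.03 {'piv': [0.403, -0.29], 'padR': [0.487, -0.339], 'padL': [0.503, -0.289], 'jR': [0.593, -0.394], 'jL': [0.622, -0.296]} len 0.211 ang -15.3 padmid [ 0.4952 -0.3139] along 0.09508393096034279 org [ 0.5045 -0.3173] padgap 0.05222088659210611 jaw 0.10245238130108783
garlic_mid (array([ 0.62511744, -0.02688724,  0.0512683 ]), np.float64(0.007039181942139569)) (array([ 0.62878876, -0.02784911,  0.04203313]), np.float64(0.0029839040183715295))
mouth (array([0.50263979, 0.36557238, 0.07297839]), np.float64(0.0012767273594146602)) (array([0.50981238, 0.36683157, 0.05999792]), np.float64(0.0055299423955993635)) [0.5091486  0.35879996 0.064     ]
```

View pics/ab.png

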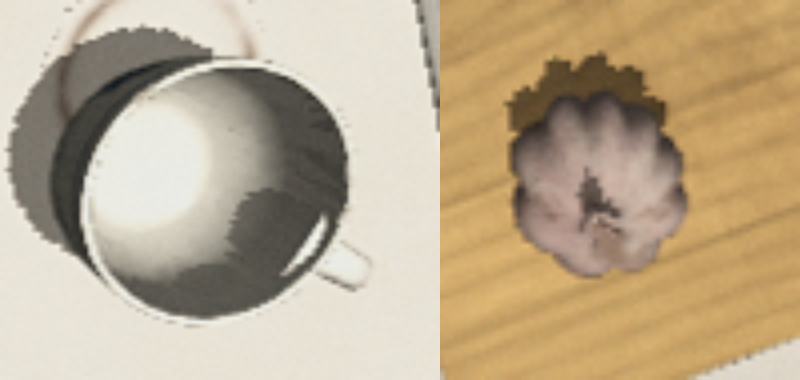

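>>> move_arm:
  increments: "0 0 -6 0 0 0 1; 0 0 0 -21 -20.5 30 1; 0 0 0 -21 -20.5 40 1; 0 0 0 -21 -20.5 40 1; 0 0 0 0 0 30 1; 0 0 0 0 0 0 1; 0 0 0 0 0 0 1"

```text
time: 6.3
eef_pos: [0.5054, -0.3201, 0.1312]
tool_rot: [0.133, 0.991, -0.0, 0.001]
ft_force: [0.1, 0.1, 1.4]
width: 0.0854
grip_force: 0.0
```

```bash
python3 look.py w5 tongs tongs_left tongs_right tongs_bite oil_bottle
```

```text
{'time': 6.35, 'eef_pos': [0.506, -0.32, 0.132], 'tool_rot': [0.133, 0.991, -0.001, 0.001], 'width': 0.085, 'joint_pos': [-0.682, 0.262, 1.757, 0.0, 1.119, -1.986]}
{'fx': 294.293, 'fy': 294.293, 'cx': 255.843, 'cy': 193.385, 'eye': [0.438, -0.301, 0.274], 'rotation': [-0.11, -0.083, 0.601, 0.787]}
tongs []
tongs_left [([256.9, 66.6], 0.67, [[0.4038, -0.2914], [0.4118, -0.2937]])]
tongs_right [([256.6, 67.1], 0.87, [[0.4041, -0.2917], [0.4121, -0.2939]])]
tongs_bite [([258.0, 65.1], 0.63, [[0.4029, -0.2901], [0.4111, -0.2927]])]
oil_bottle [([328.9, 351.2], 0.78, [[0.7153, -0.291], [0.6505, -0.2934]])]
```

View pics/w5.png

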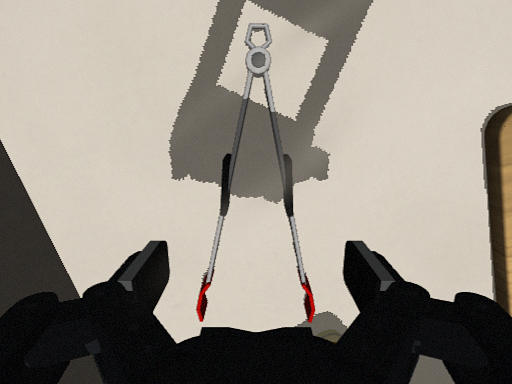

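The tongs are symmetric between the fingers. The pads are at (226,185) and (289,185), the pivot is at (258,61) and the jaws are at (204,300) and (309,300).

```bash
python3 - <<'E'
from h import *
cal=optics.calibration('wrist')
for z in (.015,.03):
    p=[onz(cal,u,z)[:2] for u in((258,61),(257.5,185),(256,290),(222,185),(293,185))]
    print(z,np.round(p,4).tolist(),np.linalg.norm(p[1]-p[0]),np.linalg.norm(p[3]-p[4]),np.degrees(np.arctan2(*(p[2]-p[0])[::-1])), 'org',p[0]+.105*(p[2]-p[0])/np.linalg.norm(p[2]-p[0]))
E
```

```text
0.015 [[0.4019, -0.2902], [0.5018, -0.3177], [0.6068, -0.3478], [0.4933, -0.3488], [0.5103, -0.2867]] 0.10364059206181084 0.06438761357354693 -15.702422664104146 org [ 0.50296773 -0.31858285]
0.03 [[0.404, -0.2908], [0.4981, -0.3168], [0.597, -0.3451], [0.4901, -0.346], [0.5061, -0.2875]] 0.09763225730668183 0.060654883677493866 -15.702422664104143 org [ 0.5050602  -0.31923007]
```

>>> move_arm:
  increments: "0 0 0 2 0 35 1; 0 0 0 0 0 35 1; 0 0 0 0 0 30 1; 0 0 0 0 0 15 1; 0 0 0 0 0 8 1; 0 0 0 0 0 0 1"

```text
time: 7.35
eef_pos: [0.5032, -0.3196, 0.0072]
tool_rot: [0.133, 0.991, -0.0, 0.0]
ft_force: [0.2, 0.4, -0.4]
width: 0.0856
grip_force: 0.0
```

>>> move_arm:
  increments: "0 0 0 0 0 3 0.8; 0 0 0 0 0 0 0.6; 0 0 0 0 0 0 0.45; 0 0 0 0 0 0 0.27; 0 0 0 0 0 0 0.27; 0 0 0 0 0 0 0.27"
  grip_force: 40

```text
time: 8.1
eef_pos: [0.5043, -0.3205, 0.0062]
tool_rot: [0.133, 0.991, -0.001, 0.001]
ft_force: [-1.7, 1.0, 7.9]
width: 0.054
grip_force: 10.5
```

>>> move_arm:
  increments: "0 0 0 0 0 -10 0.27; 0 0 0 0 0 -20 0.27; 0 0 0 0 0 -30 0.27; 0 0 0 0 0 -30 0.27; 0 0 0 0 0 -30 0.27; 0 0 0 0 0 -20 0.27; 0 0 0 0 0 0 0.27; 0 0 0 0 0 0 0.27"

```text
time: 9.1
eef_pos: [0.5021, -0.3187, 0.1427]
tool_rot: [0.133, 0.991, 0.001, -0.001]
ft_force: [-0.3, 0.2, -1.4]
width: 0.0543
grip_force: 8.1
```

```bash
python3 look.py w6 tongs tongs_left tongs_bite garlic_mid; python3 -c "
from h import *
s=telemetry.observe(); print(s['width'],s['grip_force'],s['ft_force'],s['moment'])"
```

```text
{'time': 9.15, 'eef_pos': [0.502, -0.319, 0.142], 'tool_rot': [0.133, 0.991, 0.001, -0.001], 'width': 0.055, 'joint_pos': [-0.684, 0.245, 1.757, 0.0, 1.143, -1.987]}
{'fx': 294.293, 'fy': 294.293, 'cx': 255.843, 'cy': 193.385, 'eye': [0.435, -0.3, 0.285], 'rotation': [-0.108, -0.083, 0.601, 0.787]}
tongs [([258.7, 31.3], 0.59, [[0.3714, -0.2802], [0.3857, -0.2847]]), ([257.8, 29.5], 0.43, [[0.3698, -0.2806], [0.3844, -0.285]])]
tongs_left [([262.5, 28.9], 0.87, [[0.3704, -0.2765], [0.3849, -0.2818]])]
tongs_bite []
garlic_mid []
0.0540525325950242 8.065617211541394 [ 0.52343035  0.64224764 -2.68663735] [-0.05421713 -0.0104947  -0.00087355]
```

View pics/w6.png

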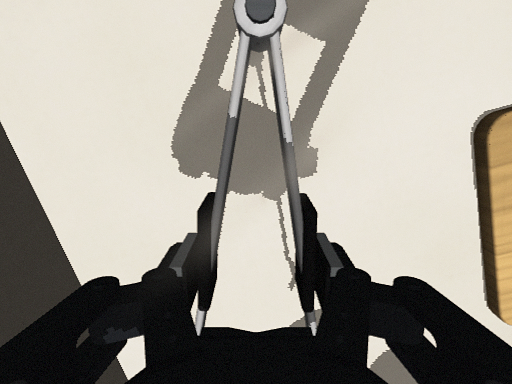

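The tongs are held symmetrically. The pivot is at (260,9), the pads are at (208,255) and (308,255), and the gripper body hides the jaws. I'll check the tongs' pose in the hand with the pivot ray and the fixed cameras.

```bash
python3 - <<'E'
from h import *
cal=optics.calibration('wrist'); s=telemetry.observe()
T=np.array(s['eef_pos']); R=Rotation.from_quat(s['tool_rot'])
for z in(.13,.15,.16,.166,.175):
    p=onz(cal,(260,9),z); print(z,R.inv().apply(p-T).round(4))
for c in('top','scene'): save(optics.capture(c),c+'1.png')
B={c:models.tip_of('tongs_bite',c) for c in('top','scene')}; print({c:[(np.round(q['xy'],1).tolist(),round(q['p'],2)) for q in B[c][:2]] for c in B})
if B['top'] and B['scene']:
    p,e=tri([ray(optics.calibration(c),B[c][0]['xy']) for c in B]); print(p,e,R.inv().apply(p-T))
a=cv2.imread('pics/top1.png')[170:290,300:420]; b=cv2.imread('pics/scene1.png')[120:220,260:360]
cv2.imwrite('pics/ab1.png',np.hstack([cv2.resize(a,(400,400),interpolation=2),cv2.resize(b,(400,400),interpolation=2)]))
E
```

```text
0.13 [0.1151 0.0021 0.0127]
0.15 [ 0.1092  0.0019 -0.0073]
0.16 [ 0.1063  0.0018 -0.0173]
0.166 [ 0.1045  0.0017 -0.0233]
0.175 [ 0.1019  0.0016 -0.0323]
{'top': [([385.1, 190.2], 0.74), ([239.6, 154.0], 0.54)], 'scene': [([305.6, 138.3], 0.59), ([258.2, 221.8], 0.54)]}
[ 0.60666911 -0.35447934  0.15527196] 0.00165830436434612 [-0.11021215 -0.00679421 -0.01309333]
```

View pics/ab1.png

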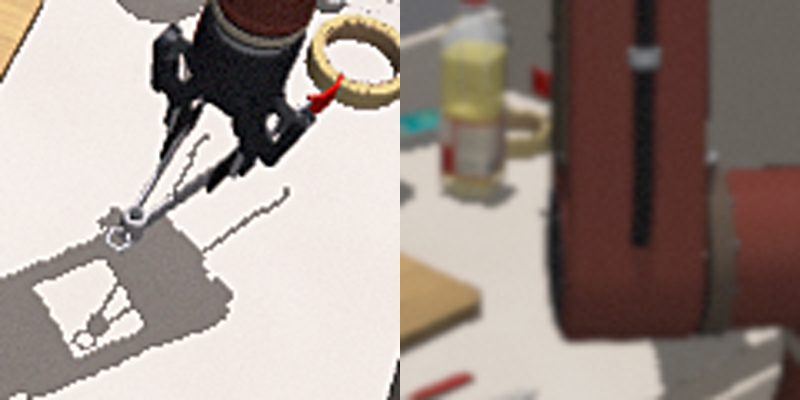

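>>> move_arm:
  increments: "0 0 0 30 10 0 0.3; 0 0 0 30 15 0 0.33; 0 0 -8 0 20 0 0.33; 0 0 -7.5 0 30 0 0.33; 0 0 0 6 45 0 0.33; 0 0 0 6 50 0 0.33; 0 0 0 6 50 0 0.33; 0 0 0 4 45 0 0.33; 0 0 0 0 20 0 0.33; 0 0 0 0 0 0 0.33"

```text
time: 10.8
eef_pos: [0.4378, -0.0193, 0.144]
tool_rot: [-0.003, 1.0, -0.0, 0.0]
ft_force: [-0.0, 0.1, -1.0]
width: 0.057
grip_force: 7.8
```

```bash
python3 look.py w7 garlic_mid tongs_bite garlic lemon; python3 - <<'E'
from h import *
s=telemetry.observe(); print(s['width'],s['grip_force'],s['ft_force'])
cal=optics.calibration('wrist');T=np.array(s['eef_pos']); R=Rotation.from_quat(s['tool_rot'])
print(R.as_matrix()[:,0].round(3))
for q in models.tip_of('garlic_mid','wrist')[:2]: p=onz(cal,q['xy'],.046); print('mid',p,q['p'],R.inv().apply(p-T))
for c in('top',):
    save(optics.capture(c),c+'2.png')
E
```

```text
{'time': 10.85, 'eef_pos': [0.438, -0.02, 0.144], 'tool_rot': [-0.003, 1.0, -0.0, 0.0], 'width': 0.057, 'joint_pos': [-0.206, -0.094, 2.115, -0.001, 1.119, -1.782]}
{'fx': 294.293, 'fy': 294.293, 'cx': 255.843, 'cy': 193.385, 'eye': [0.368, -0.019, 0.286], 'rotation': [-0.097, -0.097, 0.703, 0.698]}
garlic_mid [([365.9, 155.1], 0.29, [[0.4096, 0.0881], [0.4004, 0.0641]])]
tongs_bite []
garlic []
lemon [([406.9, 357.9], 0.81, [[0.6533, 0.1638], [0.5896, 0.1229]])]
0.0567254604920608 7.778232936398126 [ 0.28056589  0.15402867 -1.30620429]
[-1.    -0.002 -0.   ]
mid [0.40368838 0.06894724 0.046     ] 0.29 [0.03432161 0.09041766 0.09796476]
```

View pics/w7.png

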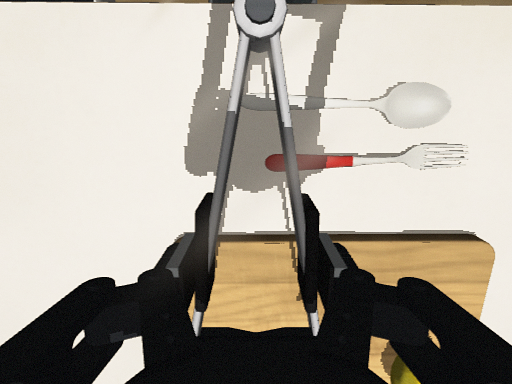

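>>> move_arm:
  increments: "0 0 0 10 -5.5 20 0.33; 0 0 0 0 0 30 0.33; 0 0 0 0 0 30 0.33; 0 0 0 0 0 20 0.33; 0 0 0 0 0 6.5 0.33; 0 0 0 0 0 0 0.33; 0 0 0 0 0 0 0.33"

```text
time: 12.02
eef_pos: [0.4291, -0.0263, 0.0384]
tool_rot: [-0.002, 1.0, -0.0, 0.001]
ft_force: [0.7, -0.1, -2.2]
width: 0.0565
grip_force: 7.8
```

```bash
cat > chk.py <<'E'
from h import *
s=telemetry.observe(); print({k:np.round(s[k],3).tolist() for k in('time','eef_pos','tool_rot','width','grip_force','ft_force')})
T=np.array(s['eef_pos']); R=Rotation.from_quat(s['tool_rot'])
for c in('top','scene','wrist'):
    im=optics.capture(c); cal=optics.calibration(c); save(im,'chk_%s.png'%c)
    for t in('tongs_bite','garlic_mid'):
        print(c,t,[(np.round(q['xy'],1).tolist(),round(q['p'],2),onz(cal,q['xy'],.046).round(4)[:2].tolist()) for q in models.tip_of(t,c)[:2]])
    if c!='wrist':
      for q in models.silhouettes('garlic',c)[:1]: x=q['extent']; print('  sil',x,round(q['p'],2),onz(cal,(x[0]+x[2]/2,x[1]+x[3]/2),.05).round(4))
      # red jaws
      hsv=cv2.cvtColor(im,cv2.COLOR_RGB2HSV); m=(((hsv[...,0]<5)|(hsv[...,0]>174))&(hsv[...,1]>170)&(hsv[...,2]>90)).astype(np.uint8)
      n,_,st,ce=cv2.connectedComponentsWithStats(m); print('  red',[(ce[i].round(1).tolist(),int(st[i,4]),onz(cal,ce[i],.046).round(3)[:2].tolist()) for i in range(1,n) if 6<st[i,4]<400])
E
python3 chk.py
```

```text
{'time': 12.025, 'eef_pos': [0.429, -0.026, 0.038], 'tool_rot': [-0.002, 1.0, -0.0, 0.001], 'width': 0.056, 'grip_force': 7.779, 'ft_force': [0.666, -0.11, -2.219]}
top tongs_bite [([274.0, 182.6], 0.58, [0.5613, -0.0233])]
top garlic_mid [([238.7, 237.4], 0.64, [0.3261, -0.0209]), ([285.6, 170.6], 0.58, [0.6258, -0.0354])]
  sil [277.3, 165.4, 15.6, 14.5] 0.7 [ 0.6138 -0.0388  0.05  ]
  red [([234.1, 88.3], 37, [0.917, 0.326]), ([234.4, 92.2], 40, [0.897, 0.314]), ([278.1, 102.1], 82, [0.926, 0.136]), ([292.6, 107.7], 80, [0.924, 0.073]), ([265.3, 124.9], 155, [0.789, 0.123]), ([381.8, 143.8], 13, [0.9, -0.286]), ([387.3, 144.0], 7, [0.909, -0.303]), ([285.1, 192.4], 28, [0.542, -0.072]), ([236.5, 215.1], 46, [0.392, 0.023])]
scene tongs_bite [([258.6, 188.2], 0.78, [0.5537, -0.0395]), ([299.4, 214.6], 0.63, [0.308, -0.0122])]
scene garlic_mid [([241.8, 182.0], 0.62, [0.6398, -0.0257])]
  sil [254.8, 217.3, 36.8, 19.3] 0.71 [0.307 0.114 0.05 ]
  red [([191.9, 158.9], 39, [0.971, -0.008]), ([179.5, 162.7], 43, [0.974, 0.056]), ([138.3, 180.1], 10, [0.942, 0.274]), ([186.2, 182.7], 96, [0.788, 0.143]), ([249.2, 193.1], 33, [0.548, 0.013])]
wrist tongs_bite []
wrist garlic_mid []
```

>>> move_arm:
  increments: "0 0 0 -12 0 0.5 0.33; 0 0 0 -12 0 0.5 0.33; 0 0 0 -12 0 0 0.33; 0 0 0 -12 0 0 0.33; 0 0 0 -12 0 0 0.33; 0 0 0 0 0 0 0.33"

```text
time: 13.32
eef_pos: [0.4894, -0.0259, 0.0366]
tool_rot: [-0.002, 1.0, -0.0, 0.001]
ft_force: [0.3, 0.8, -1.5]
width: 0.057
grip_force: 7.8
```

```bash
python3 chk.py
```

```text
{'time': 13.325, 'eef_pos': [0.489, -0.026, 0.037], 'tool_rot': [-0.002, 1.0, -0.0, 0.001], 'width': 0.057, 'grip_force': 7.775, 'ft_force': [0.322, 0.789, -1.498]}
top tongs_bite [([282.8, 173.7], 0.84, [0.6091, -0.0328])]
top garlic_mid [([281.3, 168.4], 0.69, [0.6277, -0.0185])]
  sil [280.4, 162.5, 11.2, 18.4] 0.64 [ 0.6189 -0.0397  0.05  ]
  red [([234.2, 88.1], 38, [0.918, 0.327]), ([234.1, 92.3], 46, [0.896, 0.315]), ([278.1, 102.0], 82, [0.927, 0.136]), ([292.4, 107.8], 83, [0.923, 0.073]), ([384.5, 144.2], 20, [0.903, -0.295]), ([292.3, 180.2], 26, [0.599, -0.072]), ([238.1, 215.8], 59, [0.392, 0.018])]
scene tongs_bite [([248.0, 182.7], 0.63, [0.6181, -0.0399])]
scene garlic_mid [([242.0, 180.1], 0.6, [0.6524, -0.0372])]
  sil [236.4, 178.6, 16.6, 10.6] 0.47 [ 0.6129 -0.0185  0.05  ]
  red [([191.9, 159.0], 36, [0.97, -0.008]), ([179.4, 162.8], 40, [0.974, 0.056]), ([138.0, 180.0], 10, [0.944, 0.274]), ([186.2, 182.8], 92, [0.787, 0.143]), ([239.8, 188.9], 27, [0.6, 0.018])]
wrist tongs_bite []
wrist garlic_mid []
```

>>> move_arm:
  increments: "0 0 0 -11 0 0 0.33; 0 0 0 -11 0 0 0.33; 0 0 0 0 0 0 0.33; 0 0 0 0 0 0 0.25; 0 0 0 0 0 0 0.15; 0 0 0 0 0 0 0.05; 0 0 0 0 0 0 -0.1; 0 0 0 0 0 0 -0.3; 0 0 0 0 0 0 -0.3"
  grip_force: 32

```text
time: 15.0
eef_pos: [0.5098, -0.0257, 0.0364]
tool_rot: [-0.002, 1.0, -0.0, -0.0]
ft_force: [0.4, -0.1, -1.8]
width: 0.0381
grip_force: 32.2
```

```bash
python3 chk.py; python3 - <<'E'
from h import *
for n,y,x in(('top',171,284),('scene',182,243)):
    im=cv2.imread('pics/chk_%s.png'%n)[y-16:y+16,x-16:x+16]; print(n)
    hsv=cv2.cvtColor(im,cv2.COLOR_BGR2HSV)
    for r in range(32): print(''.join('R' if (h<5 or h>174) and s>150 else 'k' if v<60 else 'w' if v>150 and s<70 else 'y' if 8<h<30 and s>90 else '.' for h,s,v in hsv[r].tolist()))
E
```

```text
{'time': 15.0, 'eef_pos': [0.51, -0.026, 0.036], 'tool_rot': [-0.002, 1.0, -0.0, -0.0], 'width': 0.038, 'grip_force': 32.175, 'ft_force': [0.409, -0.133, -1.814]}
top tongs_bite [([284.1, 171.1], 0.79, [0.6214, -0.0318])]
top garlic_mid [([223.9, 226.7], 0.73, [0.3377, 0.0365]), ([280.8, 168.2], 0.54, [0.6277, -0.0166])]
  sil [205.9, 146.2, 108.5, 70.3] 0.51 [0.5417 0.0178 0.05  ]
  red [([234.3, 88.2], 40, [0.919, 0.326]), ([233.7, 92.7], 39, [0.893, 0.315]), ([278.1, 102.1], 84, [0.926, 0.136]), ([292.5, 107.7], 83, [0.923, 0.073]), ([381.9, 143.9], 14, [0.9, -0.286]), ([290.1, 174.6], 23, [0.617, -0.056]), ([239.0, 216.2], 64, [0.392, 0.015])]
scene tongs_bite [([245.4, 184.8], 0.7, [0.6111, -0.0205]), ([177.3, 228.3], 0.35, [0.522, 0.352])]
scene garlic_mid [([174.0, 236.9], 0.64, [0.4851, 0.3878]), ([206.0, 203.6], 0.59, [0.5938, 0.1831])]
  red [([191.8, 158.9], 36, [0.971, -0.007]), ([179.5, 162.7], 43, [0.974, 0.056]), ([137.5, 179.9], 10, [0.946, 0.275]), ([186.0, 182.9], 91, [0.787, 0.144]), ([239.5, 186.4], 19, [0.617, 0.005])]
wrist tongs_bite []
wrist garlic_mid []
top

[... 1417 characters left out ...]
..k..kk
wwwwwwwwwwwww...wwww......kkkkkk
..wwwwwwww....wwwwwww...kkkkkkkk
...wwwww.yyywwwwwwwwww..kkkkkkkk
...ww..yyyy.wwwwwwwwww..kkkkkkkk
...yyyyyyyy.wwwwwwwwww..kkkkkkkk
yyyyyyyyyy...wwwwwwwww..kkkkkkkk
yyyyyyyyyy.R...wwwwwww..kkkkkkk.
yyyyyyyyyy.RRR...www.w...kkkkkk.
yyyyyyyyyy.RRRR..ww......kkkkkk.
yyyyyyyyyy.RRRR...........kkkkkk
yyyyyyyyyy.RRRR.............kkkk
yyyyyyyyyyyRRRRR........w....kkk
yyyyyyyyyyyy..RR..............kk
yyyyyyyyyyyyyy................kk
yyyyyyyyyyyyyyyyy.............kk
yyyyyyyyyyyyyyyyyyyyy.........kk
yyyyyyyyyyyyyyyyyyyyyyy.......kk
yyyyyyyyyyyyyyyyyyyyyyyyy.....kk
yyyyyyyyyyyyyyyyyyyyyyyyyyy....k
yyyyyyyyyyyyyyyyyyyyyyyyyyyyyy..
yyyyyyyyyyyyyyyyyyyyyyyyyyyyyyy.
```

>>> move_arm:
  increments: "0 0 0 0 0 -5 -0.3; 0 0 0 0 0 -10 -0.3; 0 0 0 0 0 -15 -0.3; 0 0 0 0 0 -20 -0.3; 0 0 0 0 0 -20 -0.3; 0 0 0 0 0 0 -0.3; 0 0 0 0 0 0 -0.3"

```text
time: 16.42
eef_pos: [0.5097, -0.0257, 0.1064]
tool_rot: [-0.002, 1.0, 0.0, 0.0]
ft_force: [0.1, 0.3, -1.5]
width: 0.038
grip_force: 32.3
```

```bash
sed -i 's/,\.046)/,.116)/g;s/,\.05)/,.12)/' chk.py; python3 chk.py; python3 - <<'E'
from h import *
for n,y,x in(('top',165,284),('scene',165,240)):
    im=cv2.imread('pics/chk_%s.png'%n)[y-20:y+20,x-20:x+20]; print(n)
    hsv=cv2.cvtColor(im,cv2.COLOR_BGR2HSV)
    for r in range(40): print(''.join('R' if (h<5 or h>174) and s>150 else 'k' if v<60 else 'w' if v>150 and s<70 else 'y' if 8<h<30 and s>90 else '.' for h,s,v in hsv[r].tolist()))
E
```

```text
{'time': 16.425, 'eef_pos': [0.51, -0.026, 0.106], 'tool_rot': [-0.002, 1.0, 0.0, 0.0], 'width': 0.038, 'grip_force': 32.282, 'ft_force': [0.133, 0.318, -1.549]}
top tongs_bite [([286.9, 156.2], 0.54, [0.6274, -0.0337]), ([258.3, 175.0], 0.21, [0.5143, 0.012])]
top garlic_mid [([241.5, 152.7], 0.49, [0.5716, 0.1028]), ([284.4, 156.0], 0.41, [0.6244, -0.0262])]
  sil [154.7, 136.3, 26.3, 31.5] 0.55 [0.4589 0.3117 0.12  ]
  red [([383.6, 143.7], 20, [0.83, -0.295]), ([292.1, 160.2], 26, [0.62, -0.056]), ([239.7, 216.6], 71, [0.352, -0.011])]
scene tongs_bite [([245.6, 167.3], 0.84, [0.6198, -0.0312]), ([283.8, 191.1], 0.71, [0.3764, -0.0017])]
scene garlic_mid [([243.5, 169.6], 0.62, [0.6091, -0.0116]), ([232.3, 201.2], 0.26, [0.4424, 0.1764])]
  sil [238.1, 160.9, 14.2, 11.8] 0.64 [ 0.6177 -0.0275  0.12  ]
  red [([278.4, 118.4], 8, [0.957, -0.532]), ([191.8, 158.9], 38, [0.833, 0.078]), ([179.4, 162.7], 42, [0.836, 0.136]), ([239.1, 170.5], 21, [0.615, 0.006]), ([137.4, 179.7], 10, [0.813, 0.335]), ([186.1, 182.9], 92, [0.665, 0.216])]
wrist tongs_bite []
wrist garlic_mid []
top
kkk.
[... 2581 characters left out ...]
kkk
wwwwwwwwwwwwwwww.RRR....wwwww...kkkkkkkk
wwwwwwwwwwwwwwww.RRRRR.www......kkkkkkkk
wwwwwwwwwwwwwwww.RRRRR...........kkkkkkk
wwwwwwwwwwwwwwww.RRRRR.............kkkkk
wwwwwwwwwwwwwwwww.RRRR...............kkk
wwwwwwwwwwwwwwwwww..RR............ww..kk
wwwwwwwwwwwwwwwwwwww..................kk
wwwwwwwwwwwwwwwwwwwwwwww.............kkk
wwwwwwwwwwwwwwwwwwwwww.yyy...........kkk
.......wwwwwwwwwwwww.yyyyyyyy........kkk
.........wwwwwwww..yyyyyyyyyyy..w....kkk
..........wwwww.yyyyyyyyyyyyyyyy..w...kk
..........ww..yyyyyyyyyyyyyyyyyyyy......
..........yyyyyyyyyyyyyyyyyyyyyyyyyyyy..
.......yyyyyyyyyyyyyyyyyyyyyyyyyyyyyyyyy
.....yyyyyyyyyyyyyyyyyyyyyyyyyyyyyyyyyyy
..yyyyyyyyyyyyyyyyyyyyyyyyyyyyyyyyyyyyyy
```

>>> move_arm:
  increments: "0 0 0 3 10 -10 -0.3; 0 0 0 8 25 -10 -0.3; 0 0 0 12 38 -10 -0.3; 0 0 0 14 42 -10 -0.3; 0 0 0 14 45 -4 -0.3; 0 0 0 14 45 0 -0.3; 0 0 0 14 45 0 -0.3; 0 0 0 12 38 0 -0.3; 0 0 0 8 25 0 -0.3; 0 0 0 4 12 0 -0.3"

```text
time: 18.23
eef_pos: [0.4051, 0.3006, 0.1511]
tool_rot: [-0.003, 1.0, 0.0, 0.0]
ft_force: [0.7, 0.2, -2.2]
width: 0.0381
grip_force: 32.4
```

>>> move_arm:
  increments: "0 0 -2 0 0 0 -0.3; 0 0 -4 0 0 0 -0.3; 0 0 -5 0 0 0 -0.3; 0 0 -6 0 0 0 -0.3; 0 0 -6 0 0 0 -0.3; 0 0 -6 0 0 0 -0.3; 0 0 -4 0 0 0 -0.3; 0 0 -2 0 0 0 -0.3; 0 0 0 0 0 0 -0.3; 0 0 0 0 0 0 -0.3"

```text
time: 19.48
eef_pos: [0.406, 0.2987, 0.1504]
tool_rot: [-0.302, 0.953, -0.0, -0.0]
ft_force: [0.1, -0.4, -1.2]
width: 0.0381
grip_force: 32.4
```

```bash
sed -i 's/,\.116)/,.16)/g;s/,\.12)/,.165)/' chk.py; sed -i "s/('tongs_bite','garlic_mid')/('tongs_bite','garlic_mid','cup_mouth')/" chk.py; python3 chk.py; python3 - <<'E'
from h import *
s=telemetry.observe(); T=np.array(s['eef_pos']); R=Rotation.from_quat(s['tool_rot'])
b=T+R.apply([-.117,-.002,-.009]); print('bite',b)
def proj(c,p):
    cal=optics.calibration(c); v=Rotation.from_quat(cal['rotation']).inv().apply(p-np.array(cal['eye'])); return cal['cx']+cal['fx']*v[0]/-v[2], cal['cy']-cal['fy']*v[1]/-v[2]
for n in('top','scene','wrist'):
    x,y=map(int,proj(n,b)); print(n,x,y,'mouth px',proj(n,np.array([.503,.366,.064])))
    if n=='wrist': continue
    im=cv2.imread('pics/chk_%s.png'%n)[max(y-22,0):y+34,max(x-26,0):x+26]
    hsv=cv2.cvtColor(im,cv2.COLOR_BGR2HSV)
    for r in hsv.tolist(): print(''.join('R' if (h<5 or h>174) and s>150 else 'k' if v<60 else 'w' if v>150 and s<70 else 'y' if 8<h<30 and s>90 else '.' for h,s,v in r))
E
```

```text
{'time': 19.475, 'eef_pos': [0.406, 0.299, 0.15], 'tool_rot': [-0.302, 0.953, -0.0, -0.0], 'width': 0.038, 'grip_force': 32.444, 'ft_force': [0.054, -0.403, -1.228]}
top tongs_bite [([158.6, 132.4], 0.59, [0.4882, 0.3607])]
top garlic_mid []
top cup_mouth [([170.0, 179.1], 0.68, [0.3463, 0.2178]), ([164.1, 146.2], 0.51, [0.4466, 0.3098])]
  red [([234.2, 88.1], 42, [0.797, 0.255]), ([234.1, 92.2], 36, [0.777, 0.244]), ([278.1, 101.9], 77, [0.805, 0.085]), ([292.6, 107.2], 73, [0.804, 0.03]), ([265.4, 124.9], 152, [0.682, 0.073]), ([381.9, 143.7], 13, [0.781, -0.292]), ([239.4, 216.5], 74, [0.327, -0.025])]
scene tongs_bite [([175.8, 200.4], 0.91, [0.5067, 0.3539])]
scene garlic_mid [([168.9, 200.4], 0.68, [0.5218, 0.3703])]
scene cup_mouth [([177.8, 226.9], 0.68, [0.3677, 0.4342]), ([219.4, 232.5], 0.66, [0.2631, 0.3631])]
  sil [146.4, 201.0, 16.8, 22.2] 0.31 [0.4795 0.4449 0.165 ]
  red [([277.9, 118.3], 7, [0.866, -0.441]), ([190.3, 159.0], 21, [0.751, 0.136]), ([179.4, 162.7], 42, [0.749, 0.186]), ([137.3, 179.8], 10, [0.727, 0.374]), ([186.1, 182.9], 95, [0.589, 0.261]), ([171.0
[... 5704 characters left out ...]
.....wwwwwwwwwwww..wwwwwwwwwww
wwwwwwwwwwwwwwwwwww.......wwwwwwwwwwwwww..wwwwwwwwww
wwwwwwwwwwwwwwwwww........wwwwwwwwwwwwww..wwwwwwwwww
wwwwwwwwwwwwwwwwwww........wwwwwwwwwwwww..wwwwwwwwww
wwwwwwwwwwwwwwwwww........wwwwwwwwwwwwwwwwwwwwwwwwww
wwwwwwwwwwwwwwwwww........wwwwwwwwwwwwwwwwwwwwwwwwww
wwwwwwwwwwwwwwwww........wwwwwwwwwwwwwwww..wwwwwwwww
wwwwwwwwww.wwwwww.......wwwwwwwwwwwwwww....wwwwwwwww
wwwwwwwwww..wwwww.ww.wwwwwwwwwwwwwwwwww....wwwwwwwww
wwwwwwwwwww..wwww..wwwwwwwwwwwwwwwwww......wwwwwwwww
wwwwwwwwwwww..www....wwwwwwwwwwwww.........wwwwwwwww
wwwwwwwwwwwwwww..........wwwww.............wwwwwwwww
wrist 251 428 mouth px (np.float64(253.72424491267728), np.float64(321.5824429916406))
```

The bulb is held above the cup. A third wrist view puts the mouth at (252,325), 3 px from the predicted (254,322), so it is centred to a few mm. I'm handing the job in.

```bash
python3 -c "
from plant import manip
print(manip.finish_job())"
```

```text
the job is handed in; nothing more can be done
None
```

I handed the job in with the tongs holding the bulb centred over the white cup to within about 1 cm by my measurements, its middle at about 160 mm and the rim at 64 mm; the hand-in gave no verdict.

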